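Lay a standing medicine carton down against the labelling stop

ROBOT

A 6-joint arm with a two-finger parallel gripper is mounted at the origin on a cart in front of the work surface, level with it; the furniture and walls round the work are solid. World frame = base frame: x ahead of the robot, y to its left, z up, the work surface at z = 0. Lengths are in m, angles in rad, forces in N, time in s.
With the tool pointing down it reaches from about 0.375 to 0.925 m from the base axis. Payload 5.7 kg.
Tool frame: the origin (TCP) lies midway between the tips of the shut fingers; the grasp point (between the pads) lies 19 mm behind it; z points along the fingers, y is the line along which they close (so a half turn about z gives the same grasp; the last joint's range is limited). The gripper opens to 88 mm and grips with 3 to 60 N. Pads are 20 mm wide; open, the fingers measure 115 mm over their backs; the gripper's body (75 mm by 178 mm) begins 61 mm behind the grasp point.
Start: joints at [-1.321, 0.359, 1.51, -0, 1.272, -0.115], TCP at [0.214, -0.56, 0.223] pointing down, gripper open.
Joint ranges: [-2.97, 2.97], [-1.01, 2.36], [0.21, 2.38], [-0.96, 4.11], [0.2, 2.71], [-2.98, 2.98]. Speed limits (rad/s): [2.39, 2.39, 3.14, 3.14, 3.14, 3.14].

INTERFACE

Orientations are given as a unit quaternion [x, y, z, w].
In Python, from bench import move_ptp, servo_line, goto_joints, move_gripper, sleep, inverse_kinematics, capture, PlanningError, close_job, spot_in, silhouettes, current_clock, current_joint_pos, current_qvel, current_joint_torque, current_position, current_orientation, current_force, current_torque, current_finger_gap, current_grip_force gives the robot as it stands. Calls block until the motion is done:
- move_ptp(position, orientation): joint-space move of the TCP to a pose.
- servo_line(position, orientation=None, rate=0.15, contact_N=None): straight line of the TCP; orientation=None keeps the orientation; rate is the mean speed in m/s. With contact_N (N) it stops when the force on the tool has changed by that much, and returns True; else False.
- goto_joints(angles): joint-space move.
- move_gripper(opening): finger opening in m; the grip force is fixed at half the most; returns when the fingers have stopped.
- sleep(seconds).
- inverse_kinematics(position, orientation): joint angles nearest the present ones, or None.
- capture(name): name is "scene" or "top"; returns a dict with "image" (384x512x3 uint8, blue, green, red), "range_z" (384x512 float32, m along the optical axis (not along the pixel's ray), 0 where there is no reading), "intrinsics" (3x3 intrinsics, pixels), "R" (3x3) and "t" (3): a world point X has camera coordinates R X + t. Camera axes: x right, y down, z forward; pixel columns grow to the right and rows downward; lengths in m; the calibration is good to about 2 mm. A picture is of the moment at which its call begins.
A pose or a line that the arm cannot do raises PlanningError and nothing moves.
- close_job(): hands the job in; it is judged then, once.
Trained networks look in the newest picture that a camera, given by its name, has taken for a name from the list of things; names that differ only in an ending like _2 or _b are one class to them, and where a whole thing is asked for, a point or a joint stands for the part that bears it (a point fixed in the world has none). Each returns a list of dicts, best first, with "conf" (0 to 1); they miss things now and then, are a little off and sometimes report something else, mostly with a low value. They report only what shows in the picture. A call takes as long as a camera call. They do not tell look-alikes from the thing itself.
- spot_in(camera, query): "xy" ([column, row] in pixels, amid what is visible of it).
- silhouettes(camera, query): "region" (384x512 bool, what is visible of it) and "xy" ([column, row] in pixels, amid what is visible of it).
Readings, each from a call of its own:
- current_clock(): time.
- current_joint_pos(): joint angles.
- current_qvel(): joint speeds.
- current_joint_torque(): joint torques, N m.
- current_position(): TCP position.
- current_orientation(): TCP orientation.
- current_force(): force on the tool from outside, world axes, zero at the start.
- current_torque(): the same for the moment, N m.
- current_finger_gap(): finger opening in m.
- current_grip_force(): force on a finger pad.
Only numpy, scipy, OpenCV 4.12 (cv2) and the standard library are available. Lean on these libraries where they do the work, as an engineer would, in place of code of your own. Each camera call takes 0.05 s, during which the arm holds its last target. There are 200 camera calls.

TASK

Using only the fingertips, tip over the medicine carton that stands on end on the metal labelling jig, away from the jig's upright stop, and guide it down all the way with the hand so that it comes to lie flat on the plate without dropping; then push it back until its bottom end is flush against the stop, and draw the hand away. Do not pinch, lift or carry the carton, and leave the other things round the jig where they are.

Things in the scene. Friction and masses are not known exactly. Their poses are not given: they have to be found in the camera images.
- jig: Aluminium labelling jig, fixed on the bench: base plate 220 x 90 mm, 8 mm thick, dark inlay, and an upright stop across one end (80 mm wide, 12 mm thick, top 42 mm above the bench). Origin: centre of the plate's underside, on the bench. x along the plate away from the stop, y across, z up. Plate top at z = 8 mm; the stop's working face, looking to +x, at x = -85 mm.
- stop_face (a point): Point on the stop's working face, at mid width, 21 mm above the bench; axes as the jig's.
- carton: White carton 26 x 118 x 50 mm, 55 to 115 g, rigid, standing loose on end (118 mm tall) on the plate, 2 to 10 mm in front of the stop. It topples beyond 12 degrees of lean; its foot may then slide back to the stop. Origin: middle of a 26 x 118 mm side. Axes: y along the 118 mm (up at the start), x along the 26 mm (away from the stop at the start), z along the width, into the carton.
- carton_mid (a point): Centre of the carton; axes as the carton's.
- carton_top (a point): Centre of the carton's top end (50 x 26 mm); once it is laid down, the end away from the stop. Axes as the carton's.
- carton_bottom (a point): Centre of the carton's bottom end (50 x 26 mm), which is to end flush against the stop. Axes as the carton's.
- carton_foot (a point): Middle of the carton's bottom edge on the side away from the stop, the 50 mm long edge it pivots on when tipped. Axes as the carton's.
- amber_bottle: Bystander: amber bottle with white cap, diameter 44 mm, 78 mm tall, off the end of the jig that has no stop. Origin: centre of its base. Leave alone.
- pill_pot: Bystander: white pill pot with blue cap, diameter 42 mm, 62 mm tall, beside the jig. Origin: centre of its base. Leave alone.
- tall_carton: Bystander: another medicine carton, 36 x 50 mm and 100 mm tall, standing on end on the bench beside the jig (not on it). Origin: middle of one 36 x 100 mm side; y axis up. Leave alone.
- stamp: Bystander: hand stamp with wooden handle, 26 x 52 mm foot, 65 mm tall, behind the jig's stop. Origin: centre of its base. Leave alone.
- foil: Bystander: foil strip of tablets, 40 x 94 mm, 7 mm thick, flat on the bench to the robot's left. Origin: centre of its underside. Leave alone.
Mind the look-alikes: they are no part of the job. What is shaped like the carton but yellow is not meant.

How it is judged:
By the outcome, as a careful person would: the job done as asked, in the order asked, and still so for the second after the job is handed in, with the robot touching nothing.
It also fails if it takes over 58 s, if anything falls off the work surface, if the arm or the gripper's body presses on something with over 40 N, if the wrist force passes 120 N, or if a joint passes its speed limit or range.

## Working session

There is one attempt and no reset: what is moved stays moved. The work goes in short steps, each a Python script; the robot and the scene stay as the last script left them, time stands still between calls to the robot, and variables do not carry over. Pictures are saved under pics/ and viewed, at most 10 in all, crops included, and the job is handed in when it is done.

```bash
mkdir -p pics; cat > h.py <<'E'
import numpy as np, cv2
from bench import *
def cloud(c):
    K,R,t=np.array(c["intrinsics"]),np.array(c["R"]),np.array(c["t"])
    z=c["range_z"]; v,u=np.mgrid[:z.shape[0],:z.shape[1]]
    P=np.stack([(u-K[0,2])/K[0,0]*z,(v-K[1,2])/K[1,1]*z,z],-1)
    W=(P-t)@R; W[z==0]=np.nan
    return W
E
python3 - <<'E'
from h import *
ims=[]
for n in ["scene","top"]:
    c=capture(n); W=cloud(c); np.savez(n,W=W,im=c["image"],K=c["intrinsics"],R=c["R"],t=c["t"]); cv2.imwrite(f"pics/{n}.png",cv2.resize(c["image"],(800,600)))
    print(n,"cam at",-np.array(c["R"]).T@c["t"])
    for q in ["carton","jig","stop_face","tall_carton","amber_bottle","pill_pot","stamp","foil"]:
        for d in silhouettes(n,q)[:3] if q!="stop_face" else spot_in(n,q)[:2]:
            s=""
            if "region" in d:
                p=W[d["region"]]; p=p[~np.isnan(p[:,0])]
                s=np.round(np.percentile(p,[3,50,97],axis=0),3).tolist() if len(p) else ""
            print(q,round(d["conf"],2),np.round(d["xy"]),s)
print(current_clock(),current_orientation())
E
```

```text
scene cam at [-0.06572754  0.87819825  0.80516019]
carton 0.67 [286. 181.] [[0.387, -0.058, 0.008], [0.407, -0.034, 0.076], [0.438, -0.027, 0.127]]
jig 0.63 [262. 208.] [[0.376, -0.063, 0.0], [0.431, 0.04, 0.008], [0.485, 0.124, 0.022]]
stop_face 0.65 [259. 207.] 
tall_carton 0.58 [241. 164.] [[0.541, -0.077, 0.005], [0.557, -0.051, 0.061], [0.595, -0.04, 0.101]]
tall_carton 0.27 [281. 181.] [[0.387, -0.053, 0.012], [0.407, -0.034, 0.077], [0.437, -0.027, 0.127]]
amber_bottle 0.63 [204. 228.] [[0.485, 0.197, 0.005], [0.497, 0.222, 0.049], [0.522, 0.232, 0.079]]
amber_bottle 0.38 [285. 179.] [[0.387, -0.117, 0.001], [0.407, -0.034, 0.075], [0.443, -0.027, 0.127]]
pill_pot 0.66 [220. 193.] [[0.535, 0.024, 0.0], [0.548, 0.067, 0.042], [0.573, 0.078, 0.063]]
pill_pot 0.2 [285. 180.] [[0.387, -0.053, 0.015], [0.406, -0.034, 0.08], [0.437, -0.027, 0.127]]
stamp 0.51 [307. 178.] [[0.378, -0.171, 0.002], [0.4, -0.156, 0.015], [0.424, -0.148, 0.064]]
foil 0.7 [170. 296.] [[0.432, 0.352, -0.003], [0.451, 0.393, 0.002], [0.472, 0.433, 0.007]]
top cam at [0.38959142 0.09456281 1.31180785]
carton
[... 433 characters left out ...]
 [[0.545, -0.082, 0.001], [0.567, -0.06, 0.097], [0.597, -0.042, 0.103]]
amber_bottle 0.57 [208. 167.] [[0.488, 0.19, 0.017], [0.505, 0.208, 0.06], [0.526, 0.228, 0.081]]
pill_pot 0.8 [272. 145.] [[0.538, 0.04, -0.0], [0.555, 0.057, 0.06], [0.575, 0.075, 0.065]]
stamp 0.78 [359. 200.] [[0.383, -0.174, 0.003], [0.406, -0.16, 0.013], [0.43, -0.15, 0.065]]
stamp 0.23 [212. 169.] [[0.488, 0.19, 0.013], [0.506, 0.208, 0.06], [0.526, 0.228, 0.081]]
foil 0.68 [142. 190.] [[0.433, 0.349, -0.004], [0.453, 0.389, 0.002], [0.469, 0.434, 0.009]]
foil 0.49 [276. 144.] [[0.539, 0.038, 0.001], [0.556, 0.057, 0.06], [0.577, 0.077, 0.065]]
0.9 [ 9.83409649e-01  1.81398624e-01 -6.17216601e-06 -2.49132467e-05]
```

```bash
python3 - <<'E'
from h import *
A=np.load("top.npz");W=A["W"];B=np.load("scene.npz")
cv2.imwrite("pics/crop.png",np.vstack([cv2.resize(A["im"][100:260,150:410],(488,300)),cv2.resize(B["im"][120:280,150:410],(488,300))]))
x,y,z=W[...,0],W[...,1],W[...,2]
def fit(m,n,name):
    k,l,s,c=cv2.connectedComponentsWithStats(m.astype(np.uint8))
    i=1+np.argmax(s[1:,4]); p=W[l==i]
    r=cv2.minAreaRect((p[:,:2]*1000).astype(np.float32)); print(name,len(p),np.round(r[0],1),np.round(r[1],1),round(r[2],1),"z",np.median(p[:,2]).round(4)); return p
near=(x>.33)&(x<.53)&(y>-.11)&(y<.18)
fit(near&(z>.004)&(z<.014),0,"plate")
fit(near&(z>.118)&(z<.14),0,"cartontop")
fit(near&(y<-.04)&(z>.036)&(z<.048),0,"stoptop")
fit((abs(x-.31)<.04)&(abs(y+.21)<.05)&(z>.1),0,"other")
E
```

```text
plate 2160 [437.1  17.4] [221.6  96.4] 78.2 z 0.0078
cartontop 235 [415.8 -44.5] [26.2 50. ] 79.3 z 0.1249
stoptop 126 [418.  -72.2] [12.6 78.5] 79.2 z 0.0417
other 258 [ 308.9 -216.4] [26.4 50.5] 6.3 z 0.1165
```

View pics/crop.png

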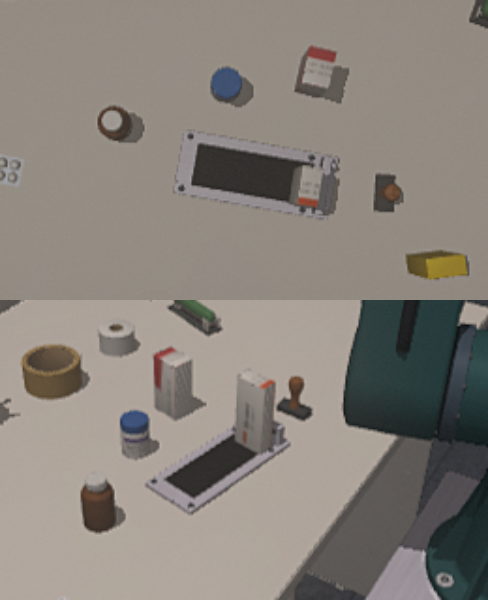

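View pics/scene.png

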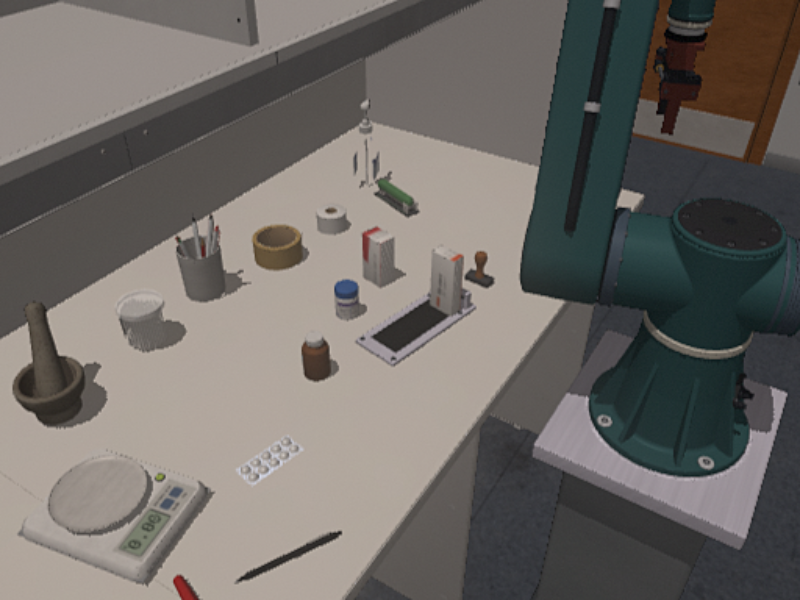

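Candidates: the white, orange-ended carton standing on the jig (top 312,200; scene 286,181), the white/red carton on the bench (scene 241,164) and the yellow one (top 383,243). The crop confirms the first is meant: it is white, on the plate and next to the stop. Its top measures 26x50 mm at z 125 mm, and the gap to the stop is about 8 mm.

Plan: straddle the carton diagonally with a gap wider than its thickness. The rear finger tips it onto the front finger, then I shift sideways so the rear finger clears and lower it on the front finger.

```bash
cat >> h.py <<'E'
from scipy.spatial.transform import Rotation as Rot
a=np.deg2rad(79.3); J=np.array([[np.cos(a),-np.sin(a),0],[np.sin(a),np.cos(a),0],[0,0,1.]]); O=np.array([434.9,17.3,0.])
PSI=np.deg2rad(27); CV=7.3
def pose(q,b,g=50,flip=False,psi=PSI):
    """q=(x,z) of front finger's inner tip corner, v of TCP rel. carton centre -> TCP pose. q=(x,v,z) mm jig frame"""
    b=np.deg2rad(b); c,s=np.cos(psi),np.sin(psi)
    R=Rot.from_euler('y',b).as_matrix()@np.array([[-s,c,0],[c,s,0],[0,0,-1]]).T.T
    off=R@np.array([10,g/2,0])
    p=np.array([q[0]-off[0],CV+q[1],q[2]-off[2]])
    if flip: R=R@np.diag([-1,-1,1])
    return ((O+J@p)/1000).tolist(), Rot.from_matrix(J@R).as_quat().tolist()
def Q(foot,phi,b,h,v):
    f=np.deg2rad(phi);b_=np.deg2rad(b)
    return (foot+118*np.sin(f)-h*np.sin(b_), v, 8+118*np.cos(f)-h*np.cos(b_))
def look(name,cam="scene"):
    c=capture(cam); cv2.imwrite(f"pics/{name}.png",cv2.resize(c["image"][110:290,170:410],(800,600))); W=cloud(c)
    return c,((W*1000-O)@J)
E
python3 - <<'E'
from h import *
print(pose((0,0,0),10)[1],np.linalg.det(Rot.from_quat(pose((0,0,0),10)[1]).as_matrix()))
wp=[((-48.7,0,190),10),((-48.7,0,95),10),(Q(-51,20,10,24,0),10),(Q(-51,20,10,24,-28),10),(Q(-51,45,35,18,-28),35),(Q(-51,72,40,12,-28),40),(Q(-51,85,15,4,-28),15),((90,-28,12),6)]
for fl in (0,1):
    print("flip",fl)
    for q,b in wp:
        p,o=pose(q,b,flip=fl); j=inverse_kinematics(p,o); print(np.round(p,3),None if j is None else np.round(j,2))
E
```

```text
[-0.141225677656111, 0.986133451656862, -0.08248137717568037, -0.028159295323198746] 1.0000000000000004
flip 0
[ 0.415 -0.046  0.193] [-0.12  0.15  1.91 -0.2   1.1  -1.88]
[ 0.415 -0.046  0.098] [-0.12  0.3   2.02 -0.23  0.85 -1.82]
[ 0.422 -0.013  0.098] [-0.04  0.31  2.   -0.23  0.87 -1.74]
[ 0.449 -0.018  0.098] [-0.05  0.34  1.94 -0.22  0.89 -1.76]
[0.457 0.021 0.087] [ 0.32  0.55  1.81 -0.58  1.17 -1.2 ]
[0.463 0.053 0.047] [ 0.41  0.68  1.75 -0.6   1.22 -1.09]
[0.464 0.061 0.019] [ 0.18  0.53  1.91 -0.34  0.82 -1.43]
[0.469 0.085 0.014] [ 0.11  0.51  1.94 -0.15  0.72 -1.63]
flip 1
[ 0.415 -0.046  0.193] [-0.12  0.15  1.91 -0.2   1.1   1.26]
[ 0.415 -0.046  0.098] [-0.12  0.3   2.02 -0.23  0.85  1.32]
[ 0.422 -0.013  0.098] [-0.04  0.31  2.   -0.23  0.87  1.4 ]
[ 0.449 -0.018  0.098] [-0.05  0.34  1.94 -0.22  0.89  1.38]
[0.457 0.021 0.087] [ 0.32  0.55  1.81 -0.58  1.17  1.94]
[0.463 0.053 0.047] [ 0.41  0.68  1.75 -0.6   1.22  2.06]
[0.464 0.061 0.019] [ 0.18  0.53  1.91 -0.34  0.82  1.71]
[0.469 0.085 0.014] [ 0.11  0.51  1.94 -0.15  0.72  1.52]
```

```bash
python3 - <<'E'
from h import *
move_gripper(0.060)
P=lambda q,b,g=50:pose(q,b,g,True)
g=60
q0=(-48.7+4.4,0,215)
p,o=P(q0,10,g); move_ptp(p,o)
p,o=P((q0[0],0,96),10,g); print("hit",servo_line(p,o,rate=0.08,contact_N=4))
print(current_force(),current_finger_gap())
look("s1"); print(current_clock())
E
```

```text
hit False
[-0.2776289  -0.55818363  0.90099771] 0.06007028165769197
5.2083
```

View pics/s1.png

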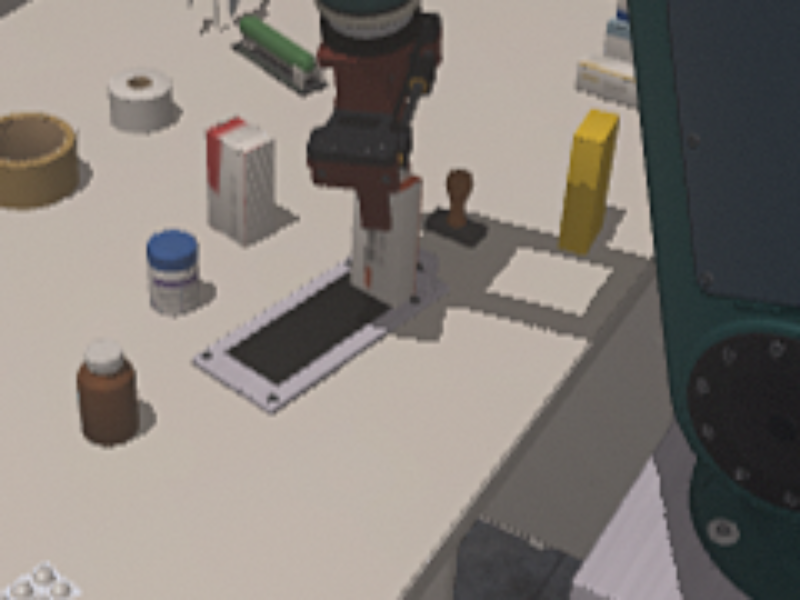

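The picture shows the fingers straddling the white carton (front finger at 375,200) without touching. Next: narrow the gap, still wider than the carton, then tip it and shift sideways.

```bash
python3 - <<'E'
from h import *
P=lambda q,b,g=50:pose(q,b,g,True)
move_gripper(0.050); print("grip",current_grip_force(),current_finger_gap())
p,o=P(Q(-51,20,10,24,0),10); servo_line(p,o,rate=0.03); print(current_force(),current_grip_force())
look("s2"); 
p,o=P(Q(-51,22,10,24,-28),10); servo_line(p,o,rate=0.04); print(current_force(),current_grip_force())
c,W=look("s3"); im=[cv2.imread(f"pics/{n}.png")[100:400,250:600] for n in("s2","s3")]; cv2.imwrite("pics/s23.png",cv2.resize(np.hstack(im),(800,343)))
for d in silhouettes("scene","carton")[:1]:
    w=W[d["region"]]; print(d["conf"],np.nanpercentile(w,[2,50,98],axis=0).round(1))
print(current_clock())
E
```

```text
grip 0.0 0.04988917670250332
[-0.3148061   0.64916931  0.4471312 ] 0.035357132055651164
[ 0.32890272  0.20181403 -0.06289598] 0.04128122173824522
0.84 [[-457.1  -27.9   -1.3]
 [-235.1   89.7   64.7]
 [-226.   102.5  119.6]]
7.9
```

View pics/s23.png

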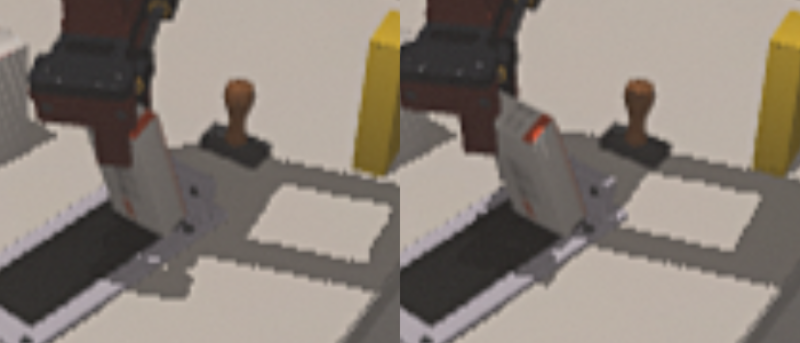

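Carton now leans on the front finger. I'll add a pose measurement from its visible side face (26x118 rectangle) and lower stepwise.

```bash
cat >> h.py <<'E'
def meas(name,show=True):
    c,W=look(name)
    m=(abs(W[...,1]-CV-25)<5)&(abs(W[...,0]+10)<110)&(W[...,2]>11)&(W[...,2]<150)
    k,l,s,_=cv2.connectedComponentsWithStats(m.astype(np.uint8)); i=1+np.argmax(s[1:,4]); w=W[l==i]
    r=cv2.minAreaRect(w[:,[0,2]].astype(np.float32)); b=cv2.boxPoints(r)
    print(name,len(w),"v",np.median(w[:,1]).round(1),"size",np.round(r[1],1),"ang",round(r[2],1),"box",np.round(b).astype(int).tolist(),"t",current_clock())
E
python3 - <<'E'
from h import *
P=lambda q,b,g=50:pose(q,b,g,True)
meas("m1")
for phi,b,h in [(30,20,22),(40,30,20)]:
    p,o=P(Q(-51,phi,b,h,-28),b); servo_line(p,o,rate=0.03); print(phi,np.round(current_force(),2)); meas(f"m{phi}")
E
```

```text
m1 299 v 34.6 size [134.5  54.4] ang 51.3 box [[-108, 29], [-65, -5], [19, 100], [-24, 134]] t 7.95
30 [-0.96 -0.21 -0.51]
m30 289 v 34.8 size [137.1  62.7] ang 43.8 box [[-106, 33], [-63, -12], [36, 83], [-7, 128]] t 8.5583
40 [-0.17  0.02  0.13]
m40 267 v 35.0 size [145.1  51.5] ang 35.1 box [[-105, 36], [-76, -6], [43, 78], [14, 120]] t 9.3167
```

View pics/m40.png

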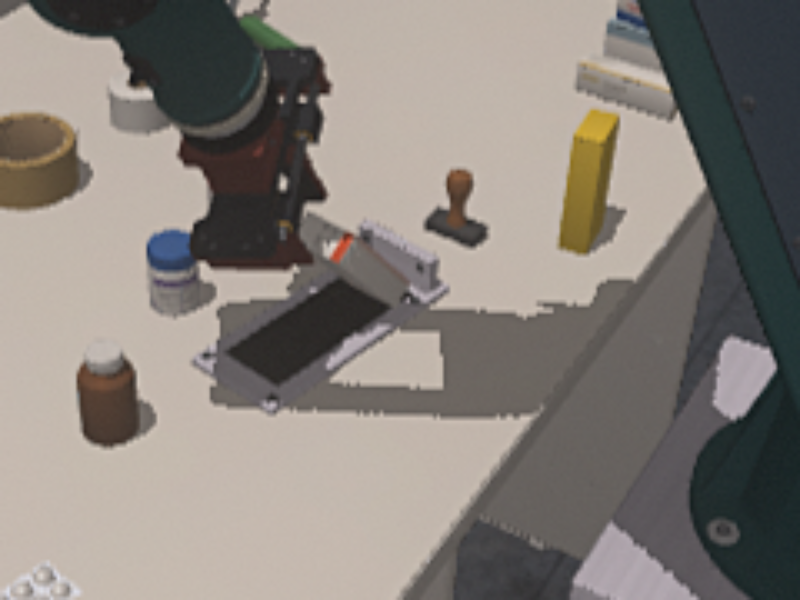

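The picture shows the carton leaning forward (orange end near 345,245), resting on the front finger, with the rear finger clear. The measurement was polluted by the stop, so I'll mask it.

```bash
sed -i 's/    k,l,s,_=cv2.connected/    m\&=~((W[...,0]<-78)\&(W[...,2]<48))\n&/' h.py
python3 - <<'E'
from h import *
meas("n1")
c,W=look("n2")
for hh in range(12,130,8):
    s=(abs(W[...,1]-CV-25)<3.5)&(abs(W[...,2]-hh)<4)&(W[...,0]>-78)&(W[...,0]<80)
    if s.any(): print(hh,s.sum(),np.percentile(W[s][:,0],[0,10,90,100]).round(0), end="; ")
print(current_force(), current_position())
E
```

```text
n1 236 v 35.1 size [123.6  26.2] ang 49.2 box [[-73, 25], [-53, 8], [28, 101], [8, 119]] t 9.3667
12 56 [-75. -62.  66.  79.]; 20 7 [-62. -59. -45. -43.]; 28 12 [-69. -67. -37. -37.]; 36 13 [-63. -58. -32. -30.]; 44 9 [-56. -50. -22. -22.]; 52 6 [-45. -42. -19. -15.]; 60 14 [-43. -39.  -8.  -6.]; 68 14 [-34. -31.  -6.  -4.]; 76 14 [-31. -26.   6.   8.]; 84 9 [-17. -17.   6.  15.]; 92 14 [-9. -7. 20. 20.]; 100 12 [-9. -4. 22. 24.]; 108 19 [-4.  1. 16. 20.]; 116 3 [ 5.  5. 11. 11.]; [ 0.19122964 -0.09176031 -0.78366716] [0.45506477 0.01239074 0.09028809]
```

Now the fit is clean: lean 41°, foot at x = -53 mm, no slip. Continuing.

```bash
python3 - <<'E'
from h import *
P=lambda q,b,g=50:pose(q,b,g,True)
for phi,b,h in [(46,36,18),(52,40,17),(58,40,16)]:
    p,o=P(Q(-53,phi,b,h,-28),b); servo_line(p,o,rate=0.02); print(phi,np.round(current_force(),2)); meas(f"k{phi}")
E
```

```text
46 [ 0.94  0.24 -0.49]
k46 227 v 35.2 size [133.6  26.9] ang 44.8 box [[-79, 18], [-60, -1], [35, 93], [16, 112]] t 10.0417
52 [-0.17  0.86  0.59]
k52 233 v 35.2 size [122.   26.3] ang 37.6 box [[-69, 29], [-53, 8], [44, 83], [28, 104]] t 10.7833
58 [ 0.5   0.57 -0.18]
k58 238 v 35.0 size [121.5  26.5] ang 32.0 box [[-67, 30], [-53, 8], [50, 72], [36, 94]] t 11.5917
```

```bash
python3 - <<'E'
from h import *
P=lambda q,b,g=50:pose(q,b,g,True)
for phi,b,h in [(64,40,14),(70,40,12),(75,36,10),(79,30,8)]:
    p,o=P(Q(-53,phi,b,h,-28),b); servo_line(p,o,rate=0.02); print(phi,np.round(current_force(),2)); meas(f"k{phi}")
E
```

```text
64 [ 0.12  0.35 -0.75]
k64 254 v 35.2 size [122.5  28. ] ang 26.5 box [[-65, 32], [-53, 7], [57, 61], [45, 86]] t 12.3833
70 [ 0.11 -0.18 -0.13]
k70 267 v 34.9 size [130.8  37.3] ang 20.8 box [[-72, 29], [-59, -6], [63, 41], [50, 76]] t 13.1583
75 [-0.23 -0.41  0.32]
k75 268 v 35.0 size [123.3  36. ] ang 15.6 box [[-63, 34], [-53, -1], [66, 32], [56, 67]] t 13.8833
79 [ 0.62 -0.03 -0.04]
k79 280 v 35.1 size [121.3  30.2] ang 10.5 box [[-60, 36], [-54, 7], [65, 29], [60, 59]] t 14.525
```

View pics/k79.png

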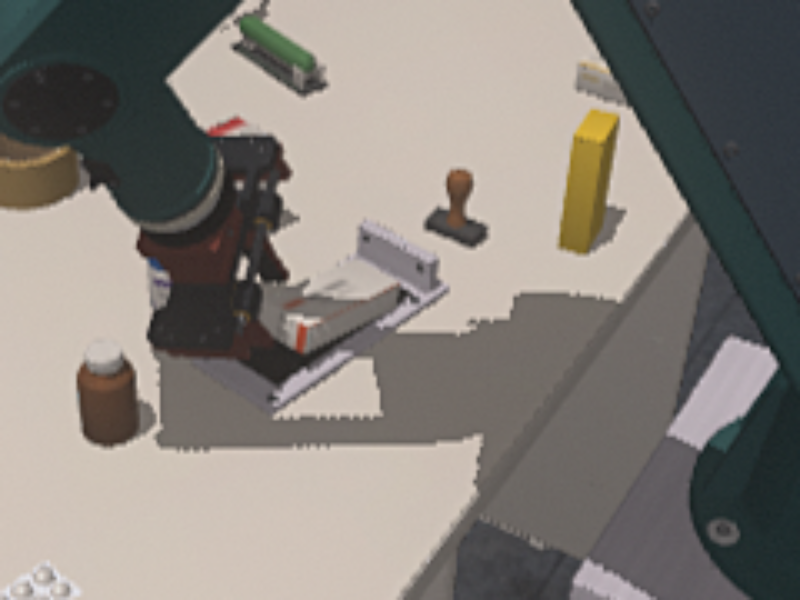

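The picture shows the carton about 10° from flat, end at (300,320) on the fingertip, with the bottle (105,395) clear. Last degrees now, with the tilt coming off.

```bash
python3 - <<'E'
from h import *
P=lambda q,b,g=50:pose(q,b,g,True)
for phi,b,h in [(83,20,5),(86,12,3),(88,5,1.5),(88.7,1.5,1)]:
    p,o=P(Q(-54.5,phi,b,h,-28),b); print(phi,servo_line(p,o,rate=0.01,contact_N=8),np.round(current_force(),2)); meas(f"k{phi}")
q=Q(-54.5,88.7,1.5,1,-28); p,o=P((q[0]+5,-28,q[2]+.3),1.5); servo_line(p,o,rate=0.008); meas("flat")
p,o=P((q[0]+12,-28,q[2]+2),1.5); servo_line(p,o,rate=0.04); meas("flat2")
E
```

```text
83 False [ 0.58  0.51 -0.12]
k83 262 v 34.8 size [ 26.3 120.4] ang 89.5 box [[-58, 12], [62, 10], [62, 37], [-58, 38]] t 15.6
86 False [ 0.2   0.05 -0.78]
k86 260 v 34.6 size [ 25.3 121.2] ang 90.0 box [[-60, 11], [61, 11], [61, 36], [-60, 36]] t 16.4833
88 False [-0.07  0.45 -0.42]
k88 257 v 34.7 size [ 26.9 120.4] ang 90.0 box [[-60, 11], [61, 11], [61, 38], [-60, 38]] t 17.1667
88.7 False [0.23 0.25 0.84]
k88.7 270 v 34.7 size [ 25.5 119.4] ang 89.6 box [[-58, 11], [61, 11], [61, 36], [-58, 37]] t 17.5667
flat 265 v 34.7 size [119.9  26.3] ang 0.2 box [[-58, 37], [-58, 11], [62, 11], [62, 38]] t 18.3917
flat2 267 v 34.8 size [ 27.2 120.8] ang 89.9 box [[-58, 11], [62, 11], [63, 38], [-58, 39]] t 18.775
```

View pics/flat2.png

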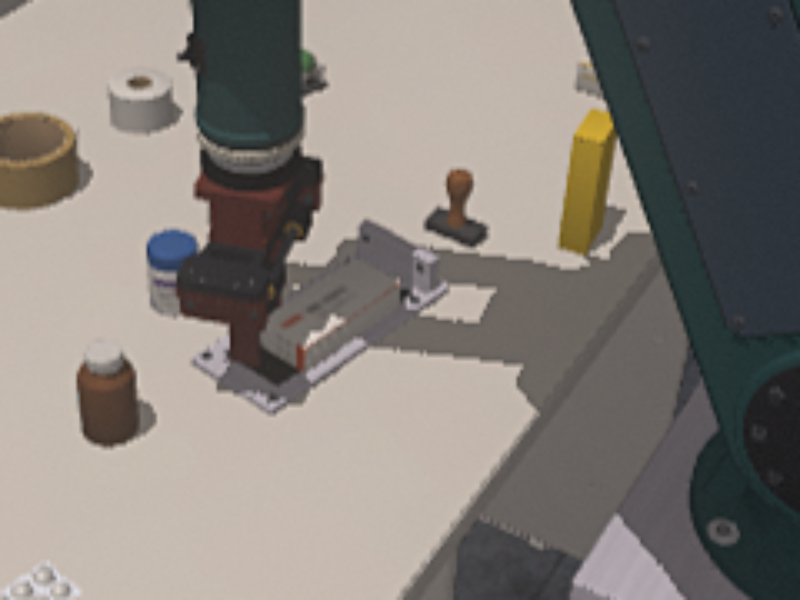

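The carton is flat: bottom end at about x = -57 mm, top end at +62, bystanders untouched. Now lift clear, shut the fingers, measure from above and push it back to the stop.

```bash
cat >> h.py <<'E'
def topfit():
    W=(cloud(capture("top"))*1000-O)@J
    m=(abs(W[...,2]-34)<4)&(W[...,0]>-83)&(W[...,0]<100)&(abs(W[...,1])<60)
    k,l,s,_=cv2.connectedComponentsWithStats(m.astype(np.uint8)); w=W[l==1+np.argmax(s[1:,4])]
    r=cv2.minAreaRect(w[:,:2].astype(np.float32)); print("top",np.round(r[0],1),np.round(r[1],1),round(r[2],1),"z",np.median(w[:,2]).round(1)); return r
def ppose(x,v,z):
    R=np.array([[-1,0,0],[0,1,0],[0,0,-1.]]); 
    return [((O+J@np.array([x,v,z]))/1000).tolist(),Rot.from_matrix(J@R@np.diag([-1,-1,1])).as_quat().tolist()]
E
python3 - <<'E'
from h import *
q=Q(-54.5,88.7,1.5,1,-28); p,o=pose((q[0]+12,-28,130),1.5,50,True); servo_line(p,o,rate=0.12)
move_gripper(0)
for z in (130,16): print(np.round(inverse_kinematics(*ppose(90,8,z)),2))
print(np.round(current_joint_pos(),2))
p,o=ppose(100,8,130); move_ptp(p,o); topfit(); print(current_clock())
E
```

```text
[ 0.09  0.27  1.92 -0.    0.95  0.27]
[ 0.09  0.47  2.02 -0.    0.65  0.27]
[ 0.02  0.29  1.88 -0.03  0.97  1.33]
top [-24.1   8. ] [49.6 65.5] 90.0 z 33.3
21.8
```

```bash
python3 - <<'E'
from h import *
o=ppose(0,0,0)[1]
servo_line(ppose(88,8,16)[0],o,rate=0.12)
servo_line(ppose(50,8,16)[0],o,rate=0.04); print(np.round(current_force(),2))
print(servo_line(ppose(36,8,16)[0],o,rate=0.01,contact_N=5),np.round(current_force(),2),((np.array(current_position())*1000-O)@J).round(1))
meas("p1"); sleep(.3); print(np.round(current_force(),2),current_clock())
E
```

```text
[ 0.15 -0.78  0.65]
True [0.98 1.61 0.6 ] [42.5  7.5 16. ]
p1 159 v 35.1 size [ 25.5 110.4] ang 89.9 box [[-77, 11], [34, 11], [34, 37], [-77, 37]] t 24.9
[0.61 1.8  0.99] 25.2
```

View pics/p1.png

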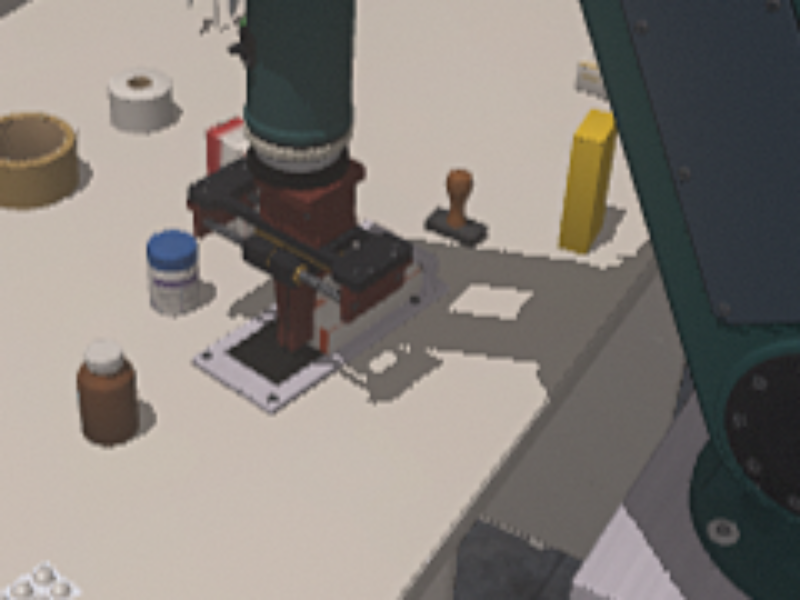

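Contact came at TCP x = 42.5, so the end face is at 32.5 mm, where flush predicts 33. One firmer press to square it, then withdraw.

```bash
python3 - <<'E'
from h import *
o=ppose(0,0,0)[1]
print(servo_line(ppose(36,8,16)[0],o,rate=0.008,contact_N=10),((np.array(current_position())*1000-O)@J).round(1))
servo_line(ppose(65,8,16)[0],o,rate=0.05); servo_line(ppose(85,8,170)[0],o,rate=0.12)
p=ppose(85,8,170)[0]; move_ptp([p[0]+.06,p[1]+.2,.25],o); topfit()
c,W=look("end","top"); c2,_=look("end2"); cv2.imwrite("pics/end.png",np.hstack([cv2.resize(c["image"][130:260,230:400],(400,300)),cv2.resize(c2["image"][140:270,190:360],(400,300))])); print(current_clock())
E
```

```text
True [42.4  7.5 15.7]
top [-25.1   7.5] [ 50.1 115.4] 89.5 z 33.5
28.65
```

View pics/end.png

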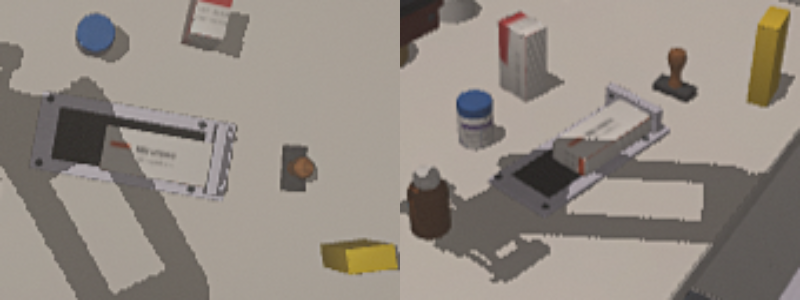

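Carton flat and flush against the stop (top view 150,150; no gap at 205,160), hand clear, bystanders in place.

```bash
python3 -c "
from bench import *
print(close_job())"
```

```text
the job is handed in; nothing more can be done
None
```

The carton lies flat on the plate with its bottom end flush against the stop, and the hand is clear. It was never pinched or lifted, and the bystanders look unmoved. Somewhere in the last 10° it settled a few degrees ahead of the fingertip, so it may have dropped by up to roughly 1–2 cm at its far end. The job was handed in at about 29 s.

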